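# Blower lever past idle to full, then start

## Robot

A 7-joint arm with a two-finger parallel gripper is mounted at the origin on the work surface. World frame = base frame: x ahead of the robot, y to its left, z up, the work surface at z = 0. Lengths are in m, angles in rad, forces in N, time in s.
With the tool pointing down it reaches from about 0.425 to 0.925 m from the base axis. Payload 6.8 kg.
Tool frame: the origin (TCP) lies on the centre line of the jaws, within the pads' length; the fingertips stand 17 mm ahead of it and the grasp point (between the pads) lies 2 mm behind it; z points along the fingers, x is the direction in which the jaws open and shut, and the axes are right-handed (so a half turn about z gives the same grasp; the last joint's range is limited). The gripper opens to 85 mm and grips with 20 to 120 N. Pads are 22 mm wide; open, the fingers measure 114 mm over their backs; the gripper's body (76 mm by 85 mm) begins 54 mm behind the grasp point. The pads swing forward as they close: fully open they stand 13 mm farther back than shut.
Start: joints at [1.212, 0.477, 0.022, 1.555, -0.011, 1.109, -0.083], TCP at [0.168, -0.654, 0.248] pointing down, gripper open.
Joint ranges: [-2.96, 2.96], [-0.34, 2.1], [-1.41, 1.46], [0.24, 2.44], [-1.37, 4.51], [0.17, 1.92], [-2.96, 2.96]. Speed limits (rad/s): [2.39, 2.39, 3.14, 3.14, 3.14, 3.14, 3.14].

## Interface

Orientations are given as a rotation vector (axis times angle).
In Python, from bench import r gives the robot as it stands.
- The arm moves only by the tool arm_command, never from a script. Its argument "increments" is a list of rows, each a list of 3 entries, a list of its own where there are three numbers: the shift along the world's x, y, z in m, then the turn, a rotation vector about the world's x, y, z in rad, then the opening in per cent of the stroke, from 0 (shut) to 100 (fully open). A call has 1 to 10 rows; each row is the pose to reach, as a shift and turn from the pose commanded when the call began; what a row does not reach only later rows make up. A row lasts 1/10 s, in which the tool goes at most 50 mm and 8.59 degrees, less where a joint would pass 70% of its speed; a pose out of reach is approached as far as the arm can. A call with a gripper value outside its range is refused whole. The fingers move at their own pace and stop on an object; "newtons" is the grip in N (left out, the last holds). Time passes only in rows, so rows that repeat a pose let the fingers close. It gives the time, the measured TCP pose, the force and the opening at its end, in the units of the state.
- r.get_obs(): the state, without advancing time (a new reading comes with each control period).
- r.grab_frame(name): name is "scene" or "top" or "wrist"; returns the picture (400x640x3 uint8, blue, green, red); there is no depth.
- r.camera_model(name): a dict with "camera_matrix" (3x3 intrinsics, pixels), "camera_from_world" (4x4, takes a point from world to camera coordinates). Camera axes: x right, y down, z forward; pixel columns grow to the right and rows downward; lengths in m; the calibration is good to about 2 mm. The wrist camera is an equidistant fisheye: a pixel r from the principal point sees the ray r / f radians off the axis. A picture is of the moment at which its call begins: read the wrist's pose just before it. camera_model takes no time and is no camera call; for the wrist camera it gives the pose at the moment of the call.
- r.hand_in(): hands the job in, once; it reports no verdict.
The state is a dict: "clock": time; "joints": joint angles; "qvel": joint speeds; "tau": joint torques, N m; "tcp_pos": TCP position; "orientation": TCP orientation; "contact_force": force on the tool from outside, world axes, zero at the start; "moment": the same for the moment, N m; "grip_width": finger opening in m.
Only numpy, scipy, OpenCV 4.12 (cv2) and the standard library are available. Lean on these libraries where they do the work, as an engineer would, in place of code of your own. Each camera call takes 0.05 s, during which the arm holds its last target. There are 200 camera calls.

## Task

Get the bench air blower ready and start it. With your fingertips push the upright black lever on the blower's deck along its slot, past the idle notch in the middle, all the way to the full stop at the end with the longest index line; only then press the round button all the way down and let it spring back. Push the lever without pinching it, do not press the square button or shift the small round trim knob, and leave everything else standing where it is.

Things in the scene. Friction and masses are not known exactly. Their poses are not given: they have to be found in the camera images.
- blower: grey steel blower housing fixed to the table, 220 mm (its x) by 280 mm (its y) by 85 mm tall with a flat aluminium deck; origin under its centre. The lever slot runs along its y at its x = -50 mm; the trim knob's slot runs along y at x = +25 mm. A brass nozzle sticks out of its +x side.
- lever (a joint): travel of the lever along the blower's +y, in m: 0 is shut, about 0.0575 the idle detent (the notch in the slot), 0.112 the full stop (hard). It stays by itself in each of the three; in between it is drawn to the nearest one. To leave shut or idle takes a push of about 7 N (up to 10 N if quick), greatest about 15 mm on; half-way to the next place (0.029, 0.086) it gives way and snaps on by itself. Starts in shut.
- lever_handle (a point): centre of the lever's black plastic handle, an upright block 44 mm (blower x) by 16 mm (blower y) by 34 mm tall, on a short stem; its underside is 8 mm and its top 42 mm above the deck, its centre 25 mm above the deck. It moves with the lever; at full it lies 56 mm to the +y side of the blower's centre, at shut 56 mm to the -y side. Axes as the blower's.
- trim_top (a point): top centre of the small round steel trim knob, 18 mm across, 24 mm tall above the deck, to be left alone
- start (a joint): travel of the round start button, in m: 0 up, 0.006 fully down; sprung, about 5 N when fully down
- start_top (a point): centre of the top face of the round black start button (42 mm across, standing 14 mm proud of its 76 mm square grey switch box, 60 mm above the table); pressed straight down
- stop (a joint): travel of the square stop button, in m, 0 up; leave alone
- stop_top (a point): centre of the top face of the square black stop button (40 x 40 mm) on a like switch box, 60 mm above the table; leave alone
- globe: clear glass globe, 108 mm across, on a white plaster ring base, 115 mm tall in all; origin under its centre; to be left alone
- cork: small cork stopper, 30 mm across, 28 mm tall, standing on the blower's deck; origin under its centre; to be left alone
- tin: flat round metal tin, 72 mm across, 32 mm tall; origin under its centre; to be left alone
- frit_jar: glass jar with a steel lid, 80 mm across, 110 mm tall; origin under its centre; to be left alone
- brush: brush with wooden handle lying flat, 200 mm long; origin under its middle; to be left alone
- mould: dark wooden block 60 x 90 x 40 mm; origin under its centre; to be left alone
- tumbler: glass tumbler, 72 mm across, 95 mm tall; origin under its centre; to be left alone

How it is judged:
On the way, in this order (a step that is already met when the one before it is completed fails the run):
1. the lever is pushed past idle to its full stop (value of joint lever above 0.108 m), for 0.2 s.
2. the round start button is pressed fully down (value of joint start above 0.0048 m), for 0.05 s.
At the end, for the whole second after the job is handed in: The lever rests within 4 mm of its full stop, the round button is up again (within 1.5 mm), the trim knob is within 6 mm of where it was and every loose thing within 20 mm of where it stood (value of joint lever above 0.108 m and value of joint start below 0.0015 m and not (distance of globe from where it was at the start of the episode above 0.02 m) and not (distance of cork from where it was at the start of the episode above 0.02 m) and not (distance of tin from where it was at the start of the episode above 0.02 m) and not (distance of frit_jar from where it was at the start of the episode above 0.02 m) and not (distance of brush from where it was at the start of the episode above 0.02 m) and not (distance of mould from where it was at the start of the episode above 0.02 m) and not (distance of tumbler from where it was at the start of the episode above 0.02 m) and distance of trim_top from where it was at the start of the episode below 0.006 m); the robot touches nothing.
It fails at once if the round button is pressed before the lever is at its full stop (value of joint start above 0.003 m and value of joint lever below 0.106 m).
It fails at once if the square stop button is pressed (value of joint stop above 0.003 m).
It fails at once if the trim knob is shifted (distance of trim_top from where it was at the start of the episode above 0.006 m).
It fails at once if the lever's handle is pinched between the fingers (y of the grasp point in the frame of lever_handle between -0.008 and 0.008 m and x of the grasp point in the frame of lever_handle between -0.03 and 0.03 m and z of the grasp point in the frame of lever_handle below 0.03 m and contact force between the fingers and lever above 2 N).
It fails at once if a loose thing is lifted, carried or knocked more than 20 mm (distance of any of globe, cork, tin, frit_jar, brush, mould, tumbler from where it was at the start of the episode above 0.02 m).
It also fails if it takes over 42 s, if anything falls off the work surface, if the arm or the gripper's body presses on something with over 40 N, if the wrist force passes 120 N, or if a joint passes its speed limit or range.

## Working session

There is one attempt and no reset: what is moved stays moved. The work goes in short steps, Python scripts to look and compute and a tool call to move; the robot and the scene stay as the last step left them, time stands still between calls to the robot, and variables do not carry over. Pictures are saved under pics/ and viewed, about 8 in all and at most 12, crops included, and the job is handed in when it is done.

Besides the shell and the picture viewer there is one more tool, called after "Request:" as name([rows], argument=value, ...), one row to a line, values as JSON. arm_command: Moves the arm, as the interface text tells. Its arguments: {"type":"object","properties":{"increments":{"type":"array","items":{"type":"array"}},"newtons":{"type":"number"}},"required":["increments"]}

```bash
mkdir -p pics
python3 - <<'E'
from bench import r
import cv2,numpy as np
o=r.get_obs();print(o)
for n in("scene","top"):
    m=r.camera_model(n);print(n,np.round(m["camera_matrix"],1).tolist(),np.round(m["camera_from_world"],4).tolist())
    cv2.imwrite(f"pics/{n}0.png",r.grab_frame(n))
E
```

```text
{'clock': 0.0, 'joints': array([ 1.21190113,  0.47778611,  0.0223682 ,  1.55644484, -0.01151561,
        1.10930538, -0.08310944]), 'qvel': array([ 0.00103164, -0.00038108, -0.00042263,  0.00124444,  0.00067462,
        0.0009383 ,  0.00102689]), 'tau': array([-5.97171856e-04, -5.96453226e+01,  1.60717964e+00, -2.81204903e+01,
        1.23752811e-02,  9.25981236e-03,  1.32971287e-06]), 'tcp_pos': array([ 0.16735412, -0.6533476 ,  0.24733842]), 'orientation': array([-2.48101933e+00,  1.92557333e+00,  2.37435685e-03]), 'contact_force': array([ 0.73436603, -0.02388403, -0.22211263]), 'moment': array([-0.02992289, -0.05292682, -0.01101699]), 'grip_width': 0.0854757341511096}
scene [[389.3, 0.0, 317.0], [0.0, 389.3, 202.0], [0.0, 0.0, 1.0]] [[-0.6521, 0.7581, -0.0108, 0.3371], [0.4706, 0.3936, -0.7897, -0.195], [-0.5944, -0.52, -0.6134, 1.3609], [0.0, 0.0, 0.0, 1.0]]
top [[492.4, 0.0, 319.9], [0.0, 492.4, 197.5], [0.0, 0.0, 1.0]] [[-0.0269, -0.9996, -0.0007, 0.0426], [-0.9923, 0.0268, -0.1207, 0.5631], [0.1206, -0.0025, -0.9927, 1.4353], [0.0, 0.0, 0.0, 1.0]]
```

View pics/top0.png

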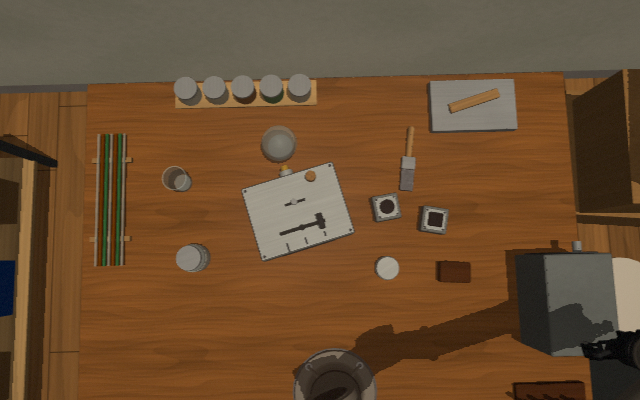

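View pics/scene0.png

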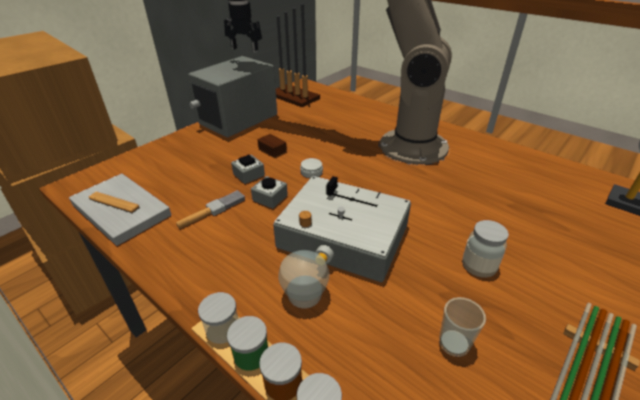

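Top view: the blower deck has corners near (242,187), (331,163), (353,232) and (264,260). The nozzle at (285,171) puts blower +x up in the image and +y to the left. The lever is at (320,222), the shut (right) end. The round start button is at (387,207), the square stop button at (435,219), the tin at (388,268) and the cork at (311,176). Next I'll measure these.

```bash
cat > h.py <<'E'
import cv2,numpy as np
from bench import r
def ray(n,uv,z):
    m=r.camera_model(n);K=m["camera_matrix"];T=np.array(m["camera_from_world"]);R=T[:3,:3]
    c=-R.T@T[:3,3];d=R.T@np.linalg.inv(K)@np.array([uv[0],uv[1],1.]);return c+d*(z-c[2])/d[2]
def proj(n,p):
    m=r.camera_model(n);T=np.array(m["camera_from_world"]);q=np.array(m["camera_matrix"])@(T[:3,:3]@np.array(p)+T[:3,3]);return q[:2]/q[2]
E
python3 - <<'E'
from h import *
im=cv2.imread("pics/top0.png");g=cv2.cvtColor(im,cv2.COLOR_BGR2HSV)
mask=((g[...,1]<40)&(g[...,2]>130)).astype(np.uint8)*255
roi=np.zeros_like(mask);roi[155:268,235:362]=255
m=cv2.morphologyEx(mask&roi,cv2.MORPH_CLOSE,np.ones((9,9)))
c=max(cv2.findContours(m,0,1)[0],key=cv2.contourArea)
w=np.array([ray("top",p[0],.085)[:2] for p in c],np.float32)
rc=cv2.minAreaRect(w);print("deck",rc)
b=cv2.boxPoints(rc);print(b)
dark=(g[...,2]<60).astype(np.uint8)*255
for nm,(x,y),h in(("start",(387,207),10),("stop",(435,219),12)):
    d=np.zeros_like(dark);d[y-h:y+h,x-h:x+h]=dark[y-h:y+h,x-h:x+h]
    mm=cv2.moments(d,True);u=mm['m10']/mm['m00'],mm['m01']/mm['m00'];print(nm,u,mm['m00'],ray("top",u,.06))
for nm,u,z in(("lever",(320,221),.127),("cork",(311,176),.113),("tin",(388,268),.032),("mould",(455,272),.04),("trim",(293,202),.109)):print(nm,ray("top",u,z).round(3))
crop=im[150:280,235:455]
cv2.imwrite("pics/c1.png",cv2.resize(crop,None,fx=3.6,fy=3.6,interpolation=cv2.INTER_CUBIC))
E
```

```text
deck ((0.5311989784240723, 0.09601757675409317), (0.22780968248844147, 0.2724315822124481), 15.830390930175781)
[[ 0.3844558   0.195995  ]
 [ 0.45877254 -0.06610418]
 [ 0.67794216 -0.00395985]
 [ 0.6036254   0.25813934]]
start (386.7191780821918, 206.1917808219178) 146.0 [ 0.53008528 -0.16730155  0.06      ]
stop (435.0, 219.04347826086956) 184.0 [ 0.48865694 -0.30636781  0.06      ]
lever [0.487 0.029 0.127]
cork [0.617 0.051 0.113]
tin [ 0.35  -0.167  0.032]
mould [ 0.334 -0.361  0.04 ]
trim [0.544 0.104 0.109]
```

View pics/c1.png

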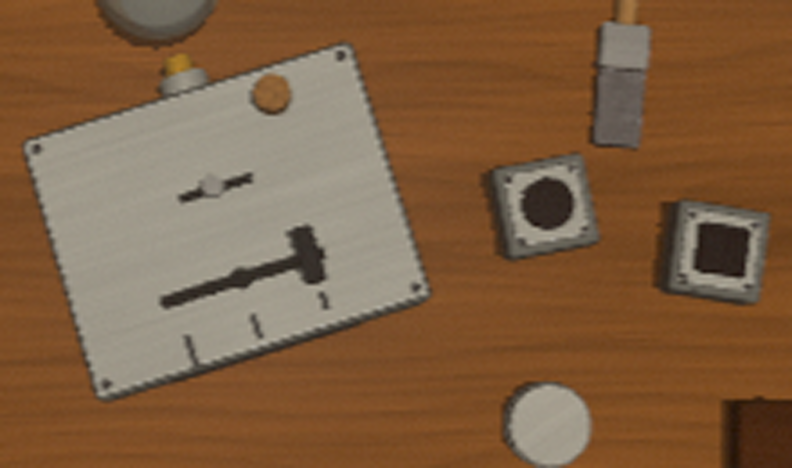

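Run:
```python
from h import *
C=np.array([(25,145),(347,43),(429,297),(103,399)])/3.6+[235-.4,150-.4]
w=np.array([ray("top",u,.085)[:2] for u in C]);print(w.round(4),np.linalg.norm(w-np.roll(w,-1,0),axis=1).round(3))
c=w.mean(0);y=(w[0]-w[1])+(w[3]-w[2]);y/=np.linalg.norm(y);x=np.array([y[1],-y[0]])
print("c",c,"x",x,"yaw",np.degrees(np.arctan2(x[1],x[0])))
B=lambda a,b,z:np.r_[c+a*x+b*y,z]
for nm,p in(("hshut",B(-.05,-.056,.127)),("hfull",B(-.05,.056,.127)),("idle",B(-.05,.0015,.085)),("slotfull",B(-.05,.056,.085))):
    print(nm,p.round(4),((proj("top",p)-[234.6,149.6])*3.6).round(0))
o=r.get_obs();print("tcp px",proj("top",o["tcp_pos"]),proj("scene",o["tcp_pos"]))
for a,b in(((577,245),(195,104)),((517,254),(276,62))):
    P=[np.array(r.camera_model(n)["camera_matrix"])@np.array(r.camera_model(n)["camera_from_world"])[:3] for n in("top","scene")]
    q=cv2.triangulatePoints(P[0],P[1],np.float64(a),np.float64(b));print((q[:3]/q[3]).T)
```

```text
[[ 0.5862  0.2529]
 [ 0.6623 -0.0076]
 [ 0.4558 -0.0666]
 [ 0.3825  0.193 ]] [0.271 0.215 0.27  0.212]
c [0.52168641 0.09294036] x [0.96112537 0.27611234] yaw 16.028313173640715
hshut [0.4891 0.0253 0.127 ] [312. 254.]
hfull [0.4582 0.133  0.127 ] [173. 298.]
idle [0.4732 0.0806 0.085 ] [243. 280.]
slotfull [0.4582 0.133  0.085 ] [177. 301.]
tcp px [600.70820354 339.61721874] [244.44865146  49.21327189]
[[ 0.40012958 -0.69073153  0.10059585]]
[[ 0.35133888 -0.40033433  0.3163247 ]]
```

Corners give the blower centre at (0.522, 0.093), yaw 16.0° and sides of 271×213 mm, which fits the given size less rounded edges. The predicted handle and slot-end pixels match the picture. The jaw axis already lies along blower −y to within about 1.5°. I'll rise clear of the kiln, close the fingers and move to a point behind the handle.

Request:
arm_command([
  [[0,0,0.05],[0,0,0],0],
  [[0,0,0.1],[0,0,0],0],
  [[0.02,0.04,0.12],[0,0,0],0],
  [[0.04,0.08,0.12],[0,0,0],0],
  [[0.06,0.12,0.12],[0,0,0],0],
  [[0.08,0.16,0.12],[0,0,0],0],
  [[0.1,0.2,0.12],[0,0,0],0],
  [[0.12,0.24,0.12],[0,0,0],0],
  [[0.14,0.28,0.12],[0,0,0],0],
  [[0.16,0.32,0.12],[0,0,0],0],
], newtons=20)

```text
clock: 1.1
tcp_pos: [0.3278, -0.332, 0.3681]
orientation: [2.482, -1.926, -0.0]
contact_force: [1.4, -0.2, 0.3]
grip_width: 0.0
```

Request:
arm_command([
  [[0.02,0.04,0],[0,0,0.027],0],
  [[0.04,0.08,0],[0,0,0.027],0],
  [[0.06,0.12,0],[0,0,0.027],0],
  [[0.085,0.16,0],[0,0,0.027],0],
  [[0.105,0.2,0],[0,0,0.027],0],
  [[0.125,0.24,-0.03],[0,0,0.027],0],
  [[0.15,0.28,-0.06],[0,0,0.027],0],
  [[0.173,0.317,-0.1],[0,0,0.027],0],
  [[0.173,0.317,-0.12],[0,0,0.027],0],
  [[0.173,0.317,-0.12],[0,0,0.027],0],
])

```text
clock: 2.1
tcp_pos: [0.4983, -0.0146, 0.2441]
orientation: [2.509, -1.885, -0.012]
contact_force: [-0.9, 0.1, -0.3]
grip_width: -0.0
```

Run:
```python
from h import *
o=r.get_obs();print(o["tcp_pos"],o["orientation"])
a=r.grab_frame("wrist");b=r.grab_frame("scene")[150:280,230:430]
cv2.imwrite("pics/w1.png",np.hstack([cv2.resize(a,(400,250)),cv2.resize(b,(385,250))]))
```

```text
[ 0.49833676 -0.01461422  0.24414796] [ 2.50921917 -1.8846785  -0.01158323]
```

View pics/w1.png

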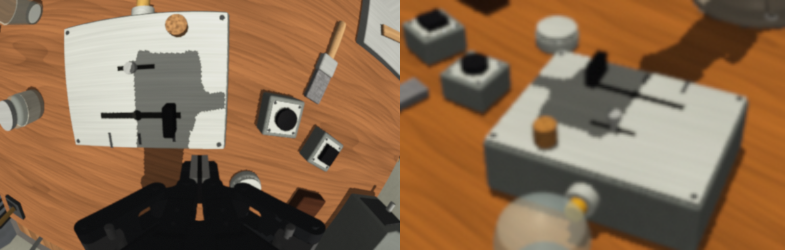

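The left half (wrist view) shows the fingers, at about (200,170), to the −y side of the handle at (170,120), with clear deck below. The right half (scene view) shows the lever still at shut. I'll descend beside it.

Request:
arm_command([
  [[0.002,-0.002,-0.03],[0,0,0],0],
  [[0.002,-0.002,-0.06],[0,0,0],0],
  [[0.002,-0.002,-0.085],[0,0,0],0],
  [[0.002,-0.002,-0.105],[0,0,0],0],
  [[0.002,-0.002,-0.12],[0,0,0],0],
  [[0.002,-0.002,-0.12],[0,0,0],0],
  [[0.002,-0.002,-0.12],[0,0,0],0],
])

```text
clock: 2.9
tcp_pos: [0.5034, -0.02, 0.1298]
orientation: [-2.505, 1.894, -0.003]
contact_force: [0.7, 0.0, -0.3]
grip_width: 0.0
```

Request:
arm_command([
  [[0,0,-0.01],[0,0,0],0],
  [[-0.003,0.01,-0.01],[0,0,0],0],
  [[-0.0055,0.019,-0.01],[0,0,0],0],
  [[-0.007,0.024,-0.01],[0,0,0],0],
  [[-0.008,0.029,-0.01],[0,0,0],0],
  [[-0.0095,0.034,-0.01],[0,0,0],0],
  [[-0.011,0.038,-0.01],[0,0,0],0],
  [[-0.0125,0.043,-0.01],[0,0,0],0],
  [[-0.014,0.048,-0.01],[0,0,0],0],
  [[-0.0155,0.053,-0.01],[0,0,0],0],
])

```text
clock: 3.9
tcp_pos: [0.4879, 0.0327, 0.1187]
orientation: [2.505, -1.895, 0.004]
contact_force: [1.2, -2.2, 0.2]
grip_width: 0.0002
```

Contact is made: about 2.2 N near the midpoint, as expected. Continuing.

Request:
arm_command([
  [[-0.002,0.006,0],[0,0,0],0],
  [[-0.0035,0.0125,0],[0,0,0],0],
  [[-0.0055,0.019,0],[0,0,0],0],
  [[-0.007,0.025,0],[0,0,0],0],
  [[-0.009,0.031,0],[0,0,0],0],
  [[-0.0105,0.037,0],[0,0,0],0],
  [[-0.0125,0.043,0],[0,0,0],0],
  [[-0.014,0.049,0],[0,0,0],0],
  [[-0.016,0.055,0],[0,0,0],0],
  [[-0.0175,0.061,0],[0,0,0],0],
])

```text
clock: 4.9
tcp_pos: [0.4695, 0.0952, 0.1183]
orientation: [2.507, -1.894, 0.0]
contact_force: [0.4, 0.5, 0.5]
grip_width: -0.0001
```

Request:
arm_command([
  [[-0.0015,0.005,0],[0,0,0],0],
  [[-0.0025,0.009,0],[0,0,0],0],
  [[-0.0035,0.012,0],[0,0,0],0],
  [[-0.004,0.014,0],[0,0,0],0],
  [[-0.0043,0.0155,0],[0,0,0],0],
  [[-0.0043,0.0155,0],[0,0,0],0],
  [[-0.0043,0.0155,0],[0,0,0],0],
])

```text
clock: 5.6
tcp_pos: [0.4653, 0.1104, 0.1183]
orientation: [2.507, -1.893, 0.0]
contact_force: [0.4, -0.5, 0.6]
grip_width: -0.0001
```

Run:
```python
from h import *
b=r.grab_frame("scene")[150:280,230:430];a=r.grab_frame("top")[150:280,235:455]
cv2.imwrite("pics/s2.png",np.hstack([cv2.resize(a,(423,250)),cv2.resize(b,(375,250))]))
```

```text
(no output)
```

View pics/s2.png

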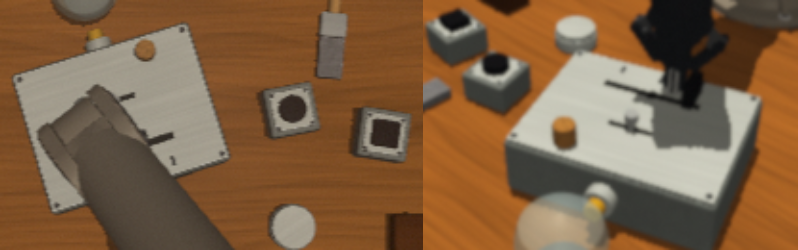

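The scene half shows the handle at (690,85), ahead of the fingers near the far end of the slot. I'll nudge it to feel the hard stop.

Request:
arm_command([
  [[-0.0005,0.002,0],[0,0,0],0],
  [[-0.001,0.004,0],[0,0,0],0],
  [[-0.0015,0.005,0],[0,0,0],0],
  [[-0.0015,0.005,0],[0,0,0],0],
])

```text
clock: 6.1
tcp_pos: [0.4646, 0.1129, 0.1183]
orientation: [2.504, -1.894, 0.004]
contact_force: [2.9, -7.8, 0.5]
grip_width: -0.0003
```

The hard stop is confirmed: about 8 N with the motion stalled, at the predicted place. I'll back off, lift, and move over the round button.

Request:
arm_command([
  [[0.003,-0.01,0],[0,0,0],0],
  [[0.008,-0.03,0],[0,0,0],0],
  [[0.008,-0.03,0.04],[0,0,0],0],
  [[0.008,-0.03,0.08],[0,0,0],0],
  [[0.02,-0.07,0.1],[0,0,0],0],
  [[0.03,-0.115,0.1],[0,0,0],0],
  [[0.04,-0.16,0.1],[0,0,0],0],
  [[0.05,-0.205,0.1],[0,0,0],0],
  [[0.06,-0.25,0.1],[0,0,0],0],
  [[0.065,-0.281,0.07],[0,0,0],0],
])

```text
clock: 7.1
tcp_pos: [0.5318, -0.1698, 0.1914]
orientation: [-2.503, 1.895, -0.013]
contact_force: [0.7, -0.4, -0.9]
grip_width: -0.0002
```

Request:
arm_command([
  [[0,0,-0.04],[0,0,0],0],
  [[0,0,-0.06],[0,0,0],0],
  [[0,0,-0.06],[0,0,0],0],
])

```text
clock: 7.4
tcp_pos: [0.5263, -0.1652, 0.1252]
orientation: [2.506, -1.892, -0.01]
contact_force: [-1.0, 0.7, 0.4]
grip_width: 0.0004
```

Run:
```python
from h import *
print(r.get_obs()["tcp_pos"],proj("top",[.530,-.167,.06]))
b=r.grab_frame("scene")[150:280,220:420];a=r.grab_frame("top")[150:280,235:455]
cv2.imwrite("pics/s3.png",np.hstack([cv2.resize(a,(423,250)),cv2.resize(b,(375,250))]))
```

```text
[ 0.52632489 -0.16522476  0.12523939] [386.61741306 206.22354189]
```

View pics/s3.png

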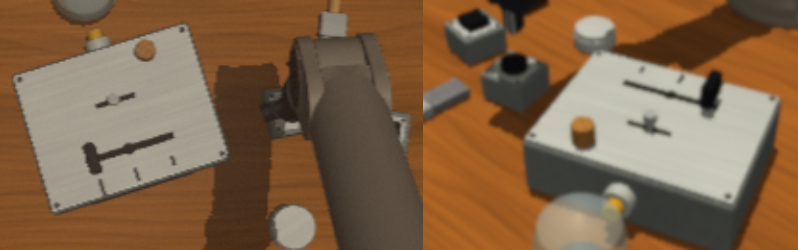

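The lever handle sits at the left end of the slot (92,158), by the longest line, and stays there. In the scene half the fingertips, at (513,25), are directly above the round button at (513,65). I'll press in steps.

Request:
arm_command([
  [[0.002,-0.001,-0.02],[0,0,0],0],
  [[0.002,-0.001,-0.035],[0,0,0],0],
  [[0.002,-0.001,-0.042],[0,0,0],0],
  [[0.002,-0.001,-0.046],[0,0,0],0],
  [[0.002,-0.001,-0.048],[0,0,0],0],
  [[0.002,-0.001,-0.05],[0,0,0],0],
  [[0.002,-0.001,-0.05],[0,0,0],0],
])

```text
clock: 8.2
tcp_pos: [0.5309, -0.1665, 0.0785]
orientation: [-2.507, 1.892, -0.001]
contact_force: [0.2, -0.7, -0.7]
grip_width: -0.0
```

Request:
arm_command([
  [[0,0,-0.002],[0,0,0],0],
  [[0,0,-0.004],[0,0,0],0],
  [[0,0,-0.006],[0,0,0],0],
  [[0,0,-0.008],[0,0,0],0],
  [[0,0,-0.008],[0,0,0],0],
  [[0,0,-0.008],[0,0,0],0],
])

```text
clock: 8.8
tcp_pos: [0.5312, -0.1665, 0.0711]
orientation: [-2.507, 1.893, -0.002]
contact_force: [-1.9, 0.5, 9.0]
grip_width: 0.0001
```

Request:
arm_command([
  [[0,0,-0.001],[0,0,0],0],
  [[0,0,-0.002],[0,0,0],0],
  [[0,0,-0.002],[0,0,0],0],
])

```text
clock: 9.1
tcp_pos: [0.5313, -0.1665, 0.0708]
orientation: [2.507, -1.892, 0.002]
contact_force: [-7.9, 1.4, 27.3]
grip_width: -0.0004
```

The button has bottomed out: 27 N with no further travel. I'll lift straight up.

Request:
arm_command([
  [[0,0,0.01],[0,0,0],0],
  [[0,0,0.04],[0,0,0],0],
  [[0,0,0.08],[0,0,0],0],
  [[0,0,0.12],[0,0,0],0],
  [[-0.03,-0.03,0.16],[0,0,0],0],
  [[-0.06,-0.06,0.18],[0,0,0],0],
  [[-0.08,-0.1,0.2],[0,0,0],0],
  [[-0.1,-0.14,0.2],[0,0,0],0],
  [[-0.1,-0.14,0.2],[0,0,0],0],
  [[-0.1,-0.14,0.2],[0,0,0],0],
])

```text
clock: 10.1
tcp_pos: [0.4298, -0.3073, 0.2679]
orientation: [2.504, -1.897, -0.001]
contact_force: [0.1, 1.7, -0.0]
grip_width: -0.0
```

Run:
```python
from h import *
o=r.get_obs();print(o["tcp_pos"],o["contact_force"],np.abs(o["qvel"]).max())
cv2.imwrite("pics/s4.png",np.hstack([cv2.resize(r.grab_frame("top"),(400,250)),cv2.resize(r.grab_frame("scene"),(400,250))]))
```

```text
[ 0.42975731 -0.30731084  0.26791829] [ 0.1201596   1.68864577 -0.00777506] 0.046639220315643264
```

View pics/s4.png

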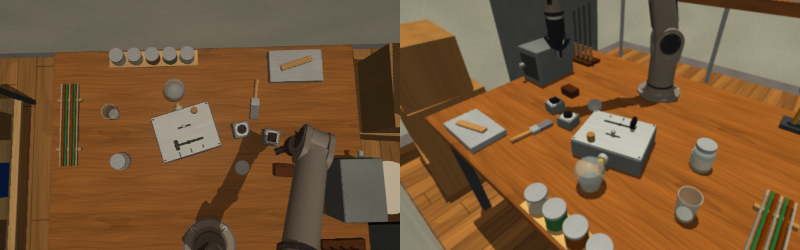

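The lever is at full (178,146), the round button is up, everything stands in place and the arm is clear, so I'm handing in.

```bash
python3 -c "
from bench import r
print(r.hand_in())"
```

```text
the job is handed in; nothing more can be done
None
```

I pushed the lever with closed fingertips from shut, past idle, to the full stop. I then pressed the round start button to its bottom, released it, and moved the arm clear. The job is handed in at about 10 s of the 42 s allowed; the hand-in gave no verdict.

- **Lever:** at the end of the push the arm met about 8 N and stalled where the full stop should be. Later pictures show the handle still at the longest-line end of the slot.
- **Round button:** the press reached 27 N with no further travel, so it was fully down. In the last picture it looks up again, judged by eye only.
- **Everything else:** in the last pictures the trim knob, stop button and loose things appear where they started. I checked that by eye and did not measure it again.
- **Mismatches:** one attempt to locate a corner of the kiln-like grey box failed because I matched the wrong points, so I raised the arm well clear of it. The last force reading, 1.7 N in free air, is of the same order as the other free-air readings.

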